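# Turn the row of garnish jars round for the guests

## Task

Move the four garnish jars from the wooden tray into the grey aluminium caddy, one to a compartment and in reverse order: the jar at the left end of the tray goes to the right end of the caddy, its neighbour to the place next to that, and so on, so that guests across the bar see the row as the barman has it now. Each jar must stand upright on the floor of its compartment, and none may be knocked over on the way.

Things in the scene. Friction and masses are not known exactly. Their poses are not given: they have to be found in the camera images.
- jar_red_mid (a point): Closed garnish jar with a red lid: an upright cylinder 46 mm in diameter and 76 mm tall, smooth and of the same width from foot to lid, with a white paper band; about 130 g, loose. The point is its centre, 38 mm above its foot; z is its axis, upward when it stands.
- jar_yellow_mid (a point): Closed garnish jar with a yellow lid: an upright cylinder 46 mm in diameter and 76 mm tall, smooth and of the same width from foot to lid, with a white paper band; about 130 g, loose. The point is its centre, 38 mm above its foot; z is its axis, upward when it stands.
- jar_green_mid (a point): Closed garnish jar with a green lid: an upright cylinder 46 mm in diameter and 76 mm tall, smooth and of the same width from foot to lid, with a white paper band; about 130 g, loose. The point is its centre, 38 mm above its foot; z is its axis, upward when it stands.
- jar_blue_mid (a point): Closed garnish jar with a blue lid: an upright cylinder 46 mm in diameter and 76 mm tall, smooth and of the same width from foot to lid, with a white paper band; about 130 g, loose. The point is its centre, 38 mm above its foot; z is its axis, upward when it stands.
- pad_red: Fixed red disc, 66 mm in diameter and 2 mm thick, lying on the floor of one compartment of the wooden tray (within 2 mm of its middle). At the start the jar with the red lid stands on it; it stays behind and so marks where that jar stood. Origin: centre of its underside.
- pad_yellow: Fixed yellow disc, 66 mm in diameter and 2 mm thick, lying on the floor of one compartment of the wooden tray (within 2 mm of its middle). At the start the jar with the yellow lid stands on it; it stays behind and so marks where that jar stood. Origin: centre of its underside.
- pad_green: Fixed green disc, 66 mm in diameter and 2 mm thick, lying on the floor of one compartment of the wooden tray (within 2 mm of its middle). At the start the jar with the green lid stands on it; it stays behind and so marks where that jar stood. Origin: centre of its underside.
- pad_blue: Fixed blue disc, 66 mm in diameter and 2 mm thick, lying on the floor of one compartment of the wooden tray (within 2 mm of its middle). At the start the jar with the blue lid stands on it; it stays behind and so marks where that jar stood. Origin: centre of its underside.
- tray: Low brown wooden tray, fixed, nearer or farther than the caddy; holds the jars at the start, each on a disc (foot 6 mm above the counter). 78 (x) by 300 (y) by 14 mm high; walls, partitions, floor 4 mm thick. Four compartments 70 mm square inside, middles at x = 0, y = -111, -37, 37, 111 mm. Origin: middle of its underside, on the counter; y runs along the row (within 0.2 rad of world y).
- caddy: Low light grey aluminium caddy, fixed, empty at the start; a jar set in it stands on its floor, 4 mm above the counter. 78 (x) by 300 (y) by 14 mm high; walls, partitions, floor 4 mm thick. Four compartments 70 mm square inside, middles at x = 0, y = -111, -37, 37, 111 mm. Origin: middle of its underside, on the counter; y runs along the row (within 0.2 rad of world y).
Mind the look-alikes: they are no part of the job. Of the things like the pad_yellow, leave any that is purple; of the rest the smaller one is meant.

How it is judged:
At the end, for the whole second after the job is handed in: Every jar stands at rest in the caddy compartment at the reverse place to the tray compartment with its disc (tray y gives caddy -y): within 15 mm of its middle along x and y, centre 42 mm (within 5 mm) above the caddy's underside, upright within 0.12 rad, slower than 0.02 m/s and 0.2 rad/s (((y of pad_red in the frame of tray between -0.131 and -0.091 m and y of jar_red_mid in the frame of caddy between 0.096 and 0.126 m) or (y of pad_red in the frame of tray between -0.057 and -0.017 m and y of jar_red_mid in the frame of caddy between 0.022 and 0.052 m) or (y of pad_red in the frame of tray between 0.017 and 0.057 m and y of jar_red_mid in the frame of caddy between -0.052 and -0.022 m) or (y of pad_red in the frame of tray between 0.091 and 0.131 m and y of jar_red_mid in the frame of caddy between -0.126 and -0.096 m)) and x of jar_red_mid in the frame of caddy between -0.015 and 0.015 m and z of jar_red_mid in the frame of caddy between 0.037 and 0.047 m and angle between each of jar_red_mid, jar_yellow_mid, jar_green_mid, jar_blue_mid's own z axis and vertical below 0.12 rad and linear speed of each of jar_red, jar_yellow, jar_green, jar_blue below 0.02 m/s and angular speed of each of jar_red, jar_yellow, jar_green, jar_blue below 0.2 rad/s and ((y of pad_yellow in the frame of tray between -0.131 and -0.091 m and y of jar_yellow_mid in the frame of caddy between 0.096 and 0.126 m) or (y of pad_yellow in the frame of tray between -0.057 and -0.017 m and y of jar_yellow_mid in the frame of caddy between 0.022 and 0.052 m) or (y of pad_yellow in the frame of tray between 0.017 and 0.057 m and y of jar_yellow_mid in the frame of caddy between -0.052 and -0.022 m) or (y of pad_yellow in the frame of tray between 0.091 and 0.131 m and y of jar_yellow_mid in the frame of caddy between -0.126 and -0.096 m)) and x of jar_yellow_mid in the frame of caddy between -0.015 and 0.015 m and z of jar_yellow_mid in the frame of caddy between 0.037 and 0.047 m and ((y of pad_green in the frame of tray between -0.131 and -0.091 m and y of jar_green_mid in the frame of caddy between 0.096 and 0.126 m) or (y of pad_green in the frame of tray between -0.057 and -0.017 m and y of jar_green_mid in the frame of caddy between 0.022 and 0.052 m) or (y of pad_green in the frame of tray between 0.017 and 0.057 m and y of jar_green_mid in the frame of caddy between -0.052 and -0.022 m) or (y of pad_green in the frame of tray between 0.091 and 0.131 m and y of jar_green_mid in the frame of caddy between -0.126 and -0.096 m)) and x of jar_green_mid in the frame of caddy between -0.015 and 0.015 m and z of jar_green_mid in the frame of caddy between 0.037 and 0.047 m and ((y of pad_blue in the frame of tray between -0.131 and -0.091 m and y of jar_blue_mid in the frame of caddy between 0.096 and 0.126 m) or (y of pad_blue in the frame of tray between -0.057 and -0.017 m and y of jar_blue_mid in the frame of caddy between 0.022 and 0.052 m) or (y of pad_blue in the frame of tray between 0.017 and 0.057 m and y of jar_blue_mid in the frame of caddy between -0.052 and -0.022 m) or (y of pad_blue in the frame of tray between 0.091 and 0.131 m and y of jar_blue_mid in the frame of caddy between -0.126 and -0.096 m)) and x of jar_blue_mid in the frame of caddy between -0.015 and 0.015 m and z of jar_blue_mid in the frame of caddy between 0.037 and 0.047 m); the robot touches nothing.
It fails at once if the jar with the red lid is knocked over (tilted by more than 0.8 rad) (angle between jar_red_mid's own z axis and vertical above 0.8 rad).
It fails at once if the jar with the yellow lid is knocked over (tilted by more than 0.8 rad) (angle between jar_yellow_mid's own z axis and vertical above 0.8 rad).
It fails at once if the jar with the green lid is knocked over (tilted by more than 0.8 rad) (angle between jar_green_mid's own z axis and vertical above 0.8 rad).
It fails at once if the jar with the blue lid is knocked over (tilted by more than 0.8 rad) (angle between jar_blue_mid's own z axis and vertical above 0.8 rad).
It also fails if it takes over 96 s, if anything falls off the work surface, if the arm or the gripper's body presses on something with over 40 N, if the wrist force passes 120 N, or if a joint passes its speed limit or range.

## Robot

A 7-joint arm with a two-finger parallel gripper is mounted at the origin on the work surface. World frame = base frame: x ahead of the robot, y to its left, z up, the work surface at z = 0. Lengths are in m, angles in rad, forces in N, time in s.
With the tool pointing down it reaches from about 0.4 to 0.85 m from the base axis. Payload 4.5 kg.
Tool frame: the origin (TCP) lies on the centre line of the jaws, within the pads' length; the fingertips stand 11 mm ahead of it and the grasp point (between the pads) lies 8 mm behind it; z points along the fingers, y is the line along which they close (so a half turn about z gives the same grasp; the last joint's range is limited). The gripper opens to 88 mm and grips with 3 to 60 N. Pads are 18 mm wide; open, the fingers measure 123 mm over their backs; the gripper's body (75 mm by 187 mm) begins 45 mm behind the grasp point.
Start: joints at [-1.268, 0.689, -0.195, 1.565, 0.157, 0.902, -0.215], TCP at [0.166, 0.603, 0.25] pointing down, gripper open.
Joint ranges: [-3.01, 3.01], [-0.46, 2.08], [-1.47, 1.51], [0.13, 2.56], [-1, 4.14], [0.04, 2.09], [-2.66, 2.66]. Speed limits (rad/s): [2.57, 2.57, 3.14, 3.14, 3.14, 3.14, 3.14].

## Interface

Orientations are given as a unit quaternion [x, y, z, w].
In Python, from plant import * gives the robot as it stands. The module is installed in compiled form; this text tells all that it offers.
- The arm moves only by the tool send_rows, never from a script. Its argument "motion" is a list of rows, each an object of numbers: "x", "y", "z": the shift along the tool's x, y, z in cm; "rx", "ry", "rz": the turn, a rotation vector about the tool's x, y, z in rad; "jaw": the finger opening in cm, from 0 to 8.81. In form: [{"x": .., "y": .., "z": .., "rx": .., "ry": .., "rz": .., "jaw": ..}, ...]. A call has exactly 5 rows; each row shifts and turns the commanded pose from where the row before left it, along the tool's axes as they then stand; what a row does not reach is not made up. A row lasts 1/10 s, in which the tool goes at most 50 mm and 8.59 degrees, less where a joint would pass 70% of its speed; a pose out of reach is approached as far as the arm can. A call is refused whole if a number of a shift passes 5 or a number of a turn 0.15, either way. A call with a gripper value outside its range is refused whole. The fingers move at their own pace and stop on an object; "grip_force" is the grip in N (left out, the last holds). Time passes only in rows, so rows that do not move let the fingers close, or fill a call up. It gives the time, the measured TCP pose, the force, the opening and the grip force at its end, in the units of the state.
- get_state(): the state, without advancing time (a new reading comes with each control period).
- snapshot(name): name is "scene" or "top" or "wrist"; returns a dict with "img" (420x560x3 uint8, red, green, blue), "vertical_fov" (degrees; the focal length in pixels is half the picture's height over the tangent of half this angle, whatever the lens; pixels are square), "cx", "cy" (the principal point, pixels), "extrinsics" (4x4, takes a point from camera to world coordinates). Camera axes: x right, y up, looking along -z (the intrinsics and any distortion apply to the point x, -y, -z); pixel columns grow to the right and rows downward; lengths in m; the calibration is good to about 2 mm. A picture is of the moment at which its call begins. There is no depth.
- finish_job(): hands the job in; it is judged then, once.
The state is a dict: "clock": time; "q": joint angles; "qd": joint speeds; "joint_torque": joint torques, N m; "tool_pos": TCP position; "eef_rot": TCP orientation; "contact_force": force on the tool from outside, world axes, zero at the start; "moment": the same for the moment, N m; "opening": opening from 0.0 (shut) to 1.0 (fully open); "finger_force": force on a finger pad.
Only numpy, scipy, OpenCV 4.12 (cv2) and the standard library are available. Lean on these libraries where they do the work, as an engineer would, in place of code of your own. Each camera call takes 0.05 s, during which the arm holds its last target. There are 200 camera calls.

## Working session

There is one attempt and no reset: what is moved stays moved. The work goes in short steps, Python scripts to look and compute and a tool call to move; the robot and the scene stay as the last step left them, time stands still between calls to the robot, and variables do not carry over. Pictures are saved under pics/ and viewed, at most 14 in all, crops included, and the job is handed in when it is done.

Besides the shell and the picture viewer there is one more tool, called after "Request:" as name([rows], argument=value, ...), one row to a line, values as JSON. send_rows: Moves the arm, as the interface text tells. Its arguments: {"type":"object","properties":{"motion":{"type":"array"},"grip_force":{"type":"number"}},"required":["motion"]}

```bash
mkdir -p pics; python3 - <<'E'
from plant import *
import cv2,numpy as np
s=get_state();print(s)
for n in("scene","top"):
    d=snapshot(n);cv2.imwrite(f"pics/{n}0.png",cv2.resize(d["img"][:,:,::-1],None,fx=1.4,fy=1.4,interpolation=cv2.INTER_CUBIC))
    print(n,{k:v for k,v in d.items() if k!="img"})
E
```

```text
{'clock': 0.0, 'q': array([-1.26815901,  0.68997996, -0.19452838,  1.5663301 ,  0.15729818,
        0.90248134, -0.21512199]), 'qd': array([-0.00072283, -0.00070118,  0.00015434, -0.00051817,  0.0008936 ,
       -0.00120541,  0.0018746 ]), 'joint_torque': array([-7.22923214e-04, -5.27572846e+01, -1.26631591e+00, -1.53437537e+01,
       -5.24405739e-02,  6.46707922e-03,  1.75894606e-04]), 'tool_pos': array([0.1658842 , 0.60195994, 0.24891659]), 'eef_rot': array([ 1.33979159e-01,  9.90983738e-01, -9.01143949e-04, -6.22070629e-05]), 'contact_force': array([ 0.30569349,  0.27414197, -0.28535218]), 'moment': array([-0.00465314,  0.01828851, -0.02561953]), 'finger_force': 0.0, 'opening': 0.9983795614263086}
scene {'vertical_fov': 43.391628449987444, 'cx': 281.51332140897273, 'cy': 221.80096855518659, 'extrinsics': array([[ 0.86779116, -0.29611571,  0.39906641,  0.83413986],
       [ 0.49683917,  0.53229165, -0.68543157, -0.59181555],
       [-0.00945266,  0.79308328,  0.60903987,  0.56743736],
       [ 0.        ,  0.        ,  0.        ,  1.        ]])}
top {'vertical_fov': 42.14076953513049, 'cx': 279.8498839740571, 'cy': 210.3994123326733, 'extrinsics': array([[-0.01494002,  0.99783926, -0.06398128,  0.44163964],
       [-0.9995069 , -0.01313629,  0.02852009, -0.00714855],
       [ 0.02761799,  0.06437582,  0.99754348,  0.9163202 ],
       [ 0.        ,  0.        ,  0.        ,  1.        ]])}
```

View pics/top0.png

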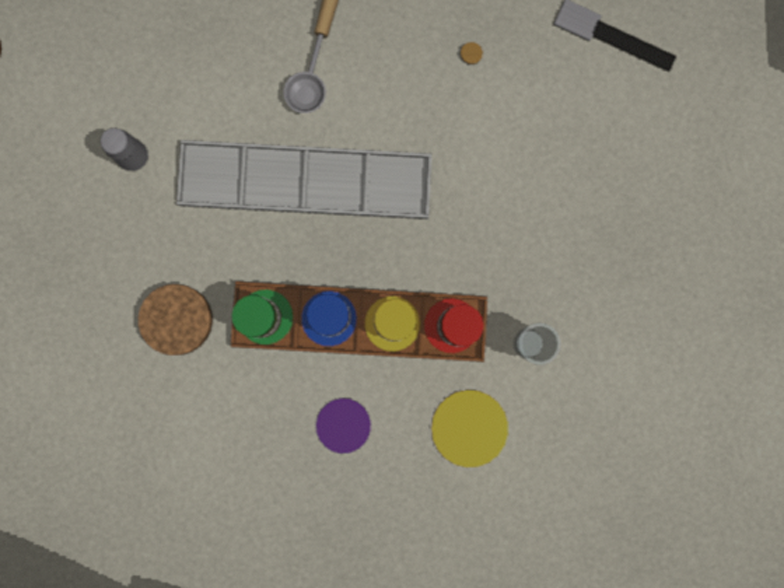

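View pics/scene0.png

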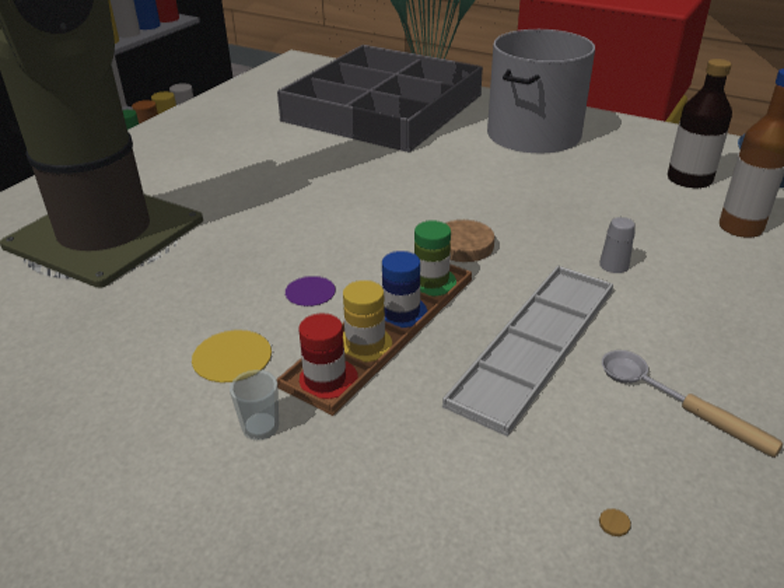

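The top view shows +x up and +y to the left. From +y to -y the tray order is green, blue, yellow, red. The tray corners (on the 1.4x picture) are about (234,282), (487,296), (484,361), (231,346), and the caddy corners are about (180,141), (429,153), (427,217), (178,205). A glass stands by the red end and a shaker by the caddy's +y end.

```bash
cat > h.py <<'E'
import numpy as np,cv2
def ray(d,u,v,z):
    H=420;f=H/2/np.tan(np.radians(d["vertical_fov"])/2)
    c=np.array([(u-d["cx"])/f,-(v-d["cy"])/f,-1]);T=np.array(d["extrinsics"])
    r=T[:3,:3]@c;o=T[:3,3];return o+r*(z-o[2])/r[2]
def proj(d,p):
    f=210/np.tan(np.radians(d["vertical_fov"])/2);T=np.array(d["extrinsics"])
    c=T[:3,:3].T@(np.array(p)-T[:3,3]);return d["cx"]-f*c[0]/c[2],d["cy"]+f*c[1]/c[2]
E
python3 - <<'E'
from plant import *
from h import *
np.set_printoptions(precision=4,suppress=True)
d=snapshot("top")
s=1.4
for n,c in dict(tray=[(234,282),(487,296),(484,361),(231,346)],caddy=[(180,141),(429,153),(427,217),(178,205)]).items():
    P=np.array([ray(d,u/s,v/s,.014) for u,v in c])[:,:2];m=P.mean(0)
    y=(P[0]-P[1]+P[3]-P[2])/2;L=np.linalg.norm(y);y/=L;w=np.linalg.norm((P[0]-P[3]+P[1]-P[2])/2)
    print(n,m,"yaw",np.arctan2(-y[0],y[1]),L,w)
    for k in(.111,.037,-.037,-.111):print("  ",k,m+y*k)
for n,(u,v) in dict(green=(253,316),blue=(329,315),yellow=(396,320),red=(462,325)).items():print(n,ray(d,u/s,v/s,.082)[:2])
print("glass base",ray(d,543/s,344/s,0),"shaker base",ray(d,131/s,154/s,0),"shaker top?",ray(d,114/s,141/s,.07))
E
```

```text
tray [0.4685 0.0057] yaw -0.07139445697874094 0.2991572504291596 0.07625926020482433
   0.111 [0.4764 0.1164]
   0.037 [0.4711 0.0426]
   -0.037 [ 0.4659 -0.0312]
   -0.111 [ 0.4606 -0.105 ]
caddy [0.6391 0.0698] yaw -0.05778169889257354 0.29664915464021085 0.07731267866455926
   0.111 [0.6455 0.1806]
   0.037 [0.6413 0.1067]
   -0.037 [0.637  0.0328]
   -0.111 [ 0.6327 -0.041 ]
green [0.4738 0.1205]
blue [0.4737 0.0379]
yellow [ 0.4672 -0.0352]
red [ 0.4607 -0.1075]
glass base [ 0.4383 -0.2148  0.    ] shaker base [0.6745 0.2789 0.    ] shaker top? [0.6716 0.2759 0.07  ]
```

Request:
send_rows([
  {"rz": 0.137},
  {"rz": 0.137},
  {"rz": 0.137},
  {"rz": 0.137},
  {"rz": 0.137},
], grip_force=20)

```text
schema error: expected keys x, y, z, rx, ry, rz, jaw
```

Request:
send_rows([
  {"rz": 0.137},
  {"rz": 0.137},
  {"rz": 0.137},
  {"rz": 0.137},
  {"rz": 0.137},
])

```text
schema error: expected keys x, y, z, rx, ry, rz, jaw
```

```bash
cat >> h.py <<'E'
from scipy.spatial.transform import Rotation as R
def go(s,x,y,z,yaw=-0.065):
    "tool-frame shift in cm, and rz, to TCP target (tool y along world x turned by yaw)"
    r=R.from_quat(s["eef_rot"]);M=r.as_matrix()
    c,n=np.cos(yaw),np.sin(yaw)
    ty=np.array([c,n,0]);tz=np.array([0,0,-1]);G=np.c_[np.cross(ty,tz),ty,tz]
    print("t",round(s["clock"],2),"pos",np.round(s["tool_pos"],4),"q7",round(s["q"][6],2),"open",round(s["opening"]*8.81,2),"shift cm",np.round(M.T@(np.array([x,y,z])-s["tool_pos"])*100,2),"rot",np.round(R.from_matrix(M.T@G).as_rotvec(),4),"F",np.round(s["contact_force"],1))
E
python3 -c "
from plant import *
from h import *
go(get_state(),.4755,.118,.17)"
```

```text
t 0.15 pos [0.1659 0.6021 0.2491] q7 -0.22 open 8.82 shift cm [-42.7  -38.44   7.97] rot [-1.1000e-03  1.0000e-03  1.3671e+00] F [-0.4 -1.1  0.4]
```

Request:
send_rows([
  {"x": 0,"y": 0,"z": 0,"rx": 0,"ry": 0,"rz": 0.137,"jaw": 6.6},
  {"x": 0,"y": 0,"z": 0,"rx": 0,"ry": 0,"rz": 0.137,"jaw": 6.6},
  {"x": 0,"y": 0,"z": 0,"rx": 0,"ry": 0,"rz": 0.137,"jaw": 6.6},
  {"x": 0,"y": 0,"z": 0,"rx": 0,"ry": 0,"rz": 0.137,"jaw": 6.6},
  {"x": 0,"y": 0,"z": 0,"rx": 0,"ry": 0,"rz": 0.137,"jaw": 6.6},
], grip_force=20)

```text
clock: 0.65
tool_pos: [0.1658, 0.6023, 0.2494]
eef_rot: [0.462, 0.887, -0.0, 0.0]
contact_force: [0.6, 0.1, -0.6]
opening: 0.753
finger_force: 0.0
```

Request:
send_rows([
  {"x": 0,"y": 0,"z": 0,"rx": 0,"ry": 0,"rz": 0.137,"jaw": 6.6},
  {"x": 0,"y": 0,"z": 0,"rx": 0,"ry": 0,"rz": 0.137,"jaw": 6.6},
  {"x": 0,"y": 0,"z": 0,"rx": 0,"ry": 0,"rz": 0.137,"jaw": 6.6},
  {"x": 0,"y": 0,"z": 0,"rx": 0,"ry": 0,"rz": 0.137,"jaw": 6.6},
  {"x": 0,"y": 0,"z": 0,"rx": 0,"ry": 0,"rz": 0.137,"jaw": 6.6},
])

```text
clock: 1.15
tool_pos: [0.1657, 0.6024, 0.2494]
eef_rot: [0.733, 0.681, -0.0, 0.0]
contact_force: [-0.2, 0.0, 0.1]
opening: 0.75
finger_force: 0.0
```

```bash
python3 -c "
from plant import *
from h import *
go(get_state(),.4755,.118,.17)"
```

```text
t 1.15 pos [0.1657 0.6024 0.2494] q7 -1.29 open 6.61 shift cm [-46.03  34.45   7.96] rot [-0.0003  0.0006 -0.0085] F [-0.2  0.   0.1]
```

Request:
send_rows([
  {"x": -3,"y": 2.3,"z": 0,"rx": 0,"ry": 0,"rz": 0,"jaw": 6.6},
  {"x": -3,"y": 2.3,"z": 0,"rx": 0,"ry": 0,"rz": 0,"jaw": 6.6},
  {"x": -3,"y": 2.3,"z": 0,"rx": 0,"ry": 0,"rz": 0,"jaw": 6.6},
  {"x": -3,"y": 2.3,"z": 0,"rx": 0,"ry": 0,"rz": 0,"jaw": 6.6},
  {"x": -3,"y": 2.3,"z": 0,"rx": 0,"ry": 0,"rz": 0,"jaw": 6.6},
])

```text
clock: 1.65
tool_pos: [0.271, 0.4437, 0.2496]
eef_rot: [0.731, 0.683, -0.0, 0.0]
contact_force: [1.1, -0.4, 0.9]
opening: 0.75
finger_force: 0.0
```

Request:
send_rows([
  {"x": -3,"y": 2.3,"z": 0,"rx": 0,"ry": 0,"rz": 0,"jaw": 6.6},
  {"x": -3,"y": 2.3,"z": 0,"rx": 0,"ry": 0,"rz": 0,"jaw": 6.6},
  {"x": -3,"y": 2.3,"z": 0,"rx": 0,"ry": 0,"rz": 0,"jaw": 6.6},
  {"x": -3,"y": 2.3,"z": 0,"rx": 0,"ry": 0,"rz": 0,"jaw": 6.6},
  {"x": -3,"y": 2.3,"z": 0,"rx": 0,"ry": 0,"rz": 0,"jaw": 6.6},
])

```text
clock: 2.15
tool_pos: [0.3756, 0.2863, 0.2497]
eef_rot: [0.731, 0.683, -0.0, -0.0]
contact_force: [-0.4, 0.1, -0.0]
opening: 0.747
finger_force: 0.0
```

Request:
send_rows([
  {"x": -3,"y": 2.3,"z": 0,"rx": 0,"ry": 0,"rz": 0,"jaw": 6.6},
  {"x": -3,"y": 2.3,"z": 0,"rx": 0,"ry": 0,"rz": 0,"jaw": 6.6},
  {"x": -3,"y": 2.3,"z": 0,"rx": 0,"ry": 0,"rz": 0,"jaw": 6.6},
  {"x": -3,"y": 2.3,"z": 0,"rx": 0,"ry": 0,"rz": 0,"jaw": 6.6},
  {"x": -1,"y": 0,"z": 0,"rx": 0,"ry": 0,"rz": 0,"jaw": 6.6},
])

```text
clock: 2.65
tool_pos: [0.4608, 0.1475, 0.2498]
eef_rot: [0.733, 0.68, 0.0, 0.001]
contact_force: [-0.9, -1.1, 0.1]
opening: 0.747
finger_force: 0.0
```

```bash
python3 -c "
from plant import *
from h import *
go(get_state(),.4755,.118,.15)
d=snapshot('wrist');cv2.imwrite('pics/w1.png',cv2.resize(d['img'][:,:,::-1],None,fx=1.4,fy=1.4));print({k:v for k,v in d.items() if k!='img'})
for n,p in dict(green=(.4764,.1164),blue=(.4711,.0426),yellow=(.4659,-.0312)).items(): print(n,np.round(np.array(proj(d,p+(.082,)))*1.4))"
```

```text
t 2.65 pos [0.4608 0.1475 0.2498] q7 -0.38 open 6.58 shift cm [-2.82  1.66  9.99] rot [ 0.0027  0.0015 -0.01  ] F [-0.9 -1.1  0.1]
{'vertical_fov': 62.105984681524475, 'cx': 275.7786378393656, 'cy': 208.50794914752655, 'extrinsics': array([[ 0.99717682,  0.0729289 ,  0.0178821 ,  0.46680006],
       [-0.07502111,  0.95746662,  0.27862073,  0.21898619],
       [ 0.00319799, -0.27917567,  0.96023472,  0.38504123],
       [ 0.        ,  0.        ,  0.        ,  1.        ]])}
green [411. 312.]
blue [410. 412.]
yellow [409. 502.]
```

View pics/w1.png

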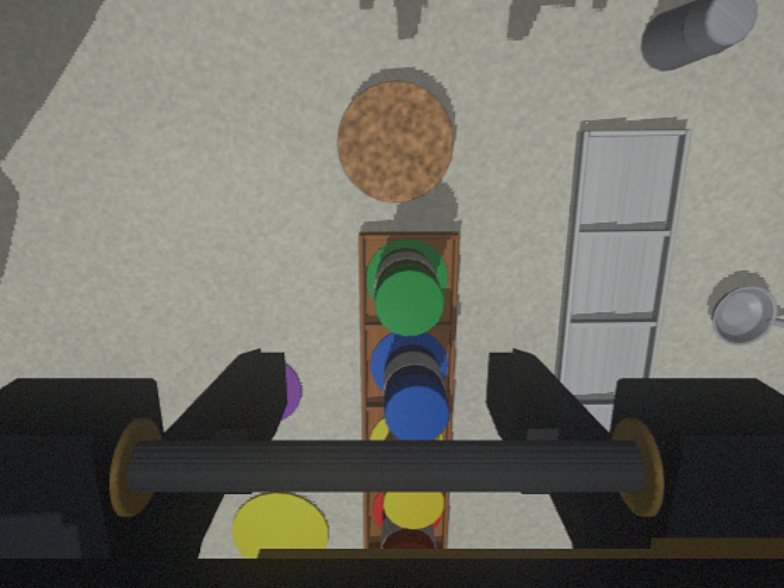

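The wrist view shows the green lid at about (410,300) and the blue lid at (416,408), against predictions of (411,312) and (410,412). The tray end corners are (360,234) and (460,236), and the caddy end corners are (583,131) and (689,130).

```bash
python3 -c "
from plant import *
from h import *
d=snapshot('wrist');s=1.4
for n,u,v,z in [('green',410,300,.082),('blue',416,408,.082),('trayL',360,234,.014),('trayR',460,236,.014),('cadL',583,131,.014),('cadR',689,130,.014),('cadpart1',576,231,.014),('cadpart1R',673,231,.014)]: print(n,np.round(ray(d,u/s,v/s,z),4))
go(get_state(),.4745,.120,.15)
"
```

```text
green [0.4738 0.1243 0.082 ]
blue [0.4732 0.0457 0.082 ]
trayL [0.4409 0.1586 0.014 ]
trayR [0.517  0.1514 0.014 ]
cadL [0.6081 0.2212 0.014 ]
cadR [0.6843 0.2161 0.014 ]
cadpart1 [0.6055 0.1486 0.014 ]
cadpart1R [0.6794 0.1431 0.014 ]
t 2.75 pos [0.4578 0.1498 0.2495] q7 -0.38 open 6.64 shift cm [-2.84  1.89  9.96] rot [-0.001   0.0009 -0.0068] F [-0.2  0.2  0.4]
```

Request:
send_rows([
  {"x": -1.4,"y": 0.9,"z": 2,"rx": 0,"ry": 0,"rz": -0.007,"jaw": 7.2},
  {"x": -1.4,"y": 1.0,"z": 2,"rx": 0,"ry": 0,"rz": 0,"jaw": 7.2},
  {"x": 0,"y": 0,"z": 3,"rx": 0,"ry": 0,"rz": 0,"jaw": 7.2},
  {"x": 0,"y": 0,"z": 3,"rx": 0,"ry": 0,"rz": 0,"jaw": 7.2},
  {"x": 0,"y": 0,"z": 0,"rx": 0,"ry": 0,"rz": 0,"jaw": 7.2},
])

```text
clock: 3.25
tool_pos: [0.4722, 0.124, 0.147]
eef_rot: [0.727, 0.686, -0.003, -0.002]
contact_force: [-0.8, -0.4, -0.5]
opening: 0.818
finger_force: 0.0
```

```bash
python3 -c "
from plant import *
from h import *
go(get_state(),.475,.120,.054)
d=snapshot('wrist');cv2.imwrite('pics/w2.png',d['img'][:,:,::-1])
go(get_state(),.475,.120,.054)
print(np.round(proj(d,(.475,.12,.082))))
"
```

```text
t 3.25 pos [0.4722 0.124  0.147 ] q7 -0.29 open 7.21 shift cm [-0.37  0.37  9.3 ] rot [-0.0072  0.0012  0.0071] F [-0.8 -0.4 -0.5]
t 3.3 pos [0.4734 0.124  0.1487] q7 -0.29 open 7.22 shift cm [-0.39  0.23  9.47] rot [-0.0043  0.0004  0.0067] F [0.3 0.4 1. ]
[280. 236.]
```

View pics/w2.png

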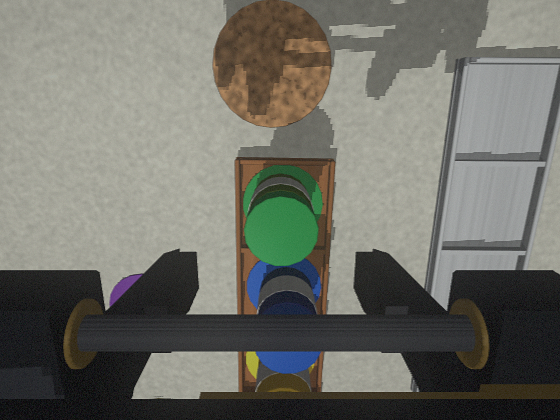

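The green lid centre is at (281,231) and was predicted at (280,236), so y is about 0.122. I'll descend and grip.

Request:
send_rows([
  {"x": -0.2,"y": 0.2,"z": 2,"rx": 0,"ry": 0,"rz": 0,"jaw": 7.2},
  {"x": 0,"y": 0,"z": 3,"rx": 0,"ry": 0,"rz": 0,"jaw": 7.2},
  {"x": 0,"y": 0,"z": 3,"rx": 0,"ry": 0,"rz": 0,"jaw": 7.2},
  {"x": 0,"y": 0,"z": 1.4,"rx": 0,"ry": 0,"rz": 0,"jaw": 7.2},
  {"x": 0,"y": 0,"z": 0,"rx": 0,"ry": 0,"rz": 0,"jaw": 7.2},
])

```text
clock: 3.8
tool_pos: [0.4767, 0.1216, 0.0556]
eef_rot: [0.728, 0.686, -0.0, -0.001]
contact_force: [0.1, -0.5, 0.4]
opening: 0.818
finger_force: 0.0
```

Request:
send_rows([
  {"x": 0,"y": 0,"z": 0,"rx": 0,"ry": 0,"rz": 0,"jaw": 5},
  {"x": 0,"y": 0,"z": 0,"rx": 0,"ry": 0,"rz": 0,"jaw": 4.6},
  {"x": 0,"y": 0,"z": 0,"rx": 0,"ry": 0,"rz": 0,"jaw": 4},
  {"x": 0,"y": 0,"z": 0,"rx": 0,"ry": 0,"rz": 0,"jaw": 4},
  {"x": 0,"y": 0,"z": 0,"rx": 0,"ry": 0,"rz": 0,"jaw": 4},
])

```text
clock: 4.3
tool_pos: [0.4768, 0.1206, 0.0567]
eef_rot: [0.728, 0.685, 0.0, -0.0]
contact_force: [-1.9, 0.1, 8.3]
opening: 0.514
finger_force: 20.0
```

```bash
python3 -c "
from plant import *
from h import *
go(get_state(),.475,.122,.054)
"
```

```text
t 4.3 pos [0.4768 0.1206 0.0567] q7 -0.28 open 4.53 shift cm [ 0.13 -0.18  0.27] rot [ 0.     -0.0005  0.0042] F [-1.9  0.1  8.3]
```

Request:
send_rows([
  {"x": 0,"y": 0,"z": -1,"rx": 0,"ry": 0,"rz": 0,"jaw": 4},
  {"x": 0,"y": 0,"z": -2,"rx": 0,"ry": 0,"rz": 0,"jaw": 4},
  {"x": 0,"y": 0,"z": -3,"rx": 0,"ry": 0,"rz": 0,"jaw": 4},
  {"x": 0,"y": 0,"z": -3,"rx": 0,"ry": 0,"rz": 0,"jaw": 4},
  {"x": 0,"y": 0,"z": -1,"rx": 0,"ry": 0,"rz": 0,"jaw": 4},
])

```text
clock: 4.8
tool_pos: [0.4785, 0.1206, 0.1585]
eef_rot: [0.728, 0.685, 0.002, 0.001]
contact_force: [1.0, 0.1, -2.2]
opening: 0.515
finger_force: 20.0
```

```bash
python3 -c "
from plant import *
from h import *
go(get_state(),.6327,-.041,.154,-.06)
"
```

```text
t 4.8 pos [0.4785 0.1206 0.1585] q7 -0.29 open 4.54 shift cm [-15.19  16.38   0.5 ] rot [ 0.0046 -0.0017 -0.0014] F [ 1.   0.1 -2.2]
```

Request:
send_rows([
  {"x": -0.7,"y": 0.8,"z": 0,"rx": 0,"ry": 0,"rz": 0,"jaw": 4},
  {"x": -1.5,"y": 1.6,"z": 0,"rx": 0,"ry": 0,"rz": 0,"jaw": 4},
  {"x": -2,"y": 2.2,"z": 0,"rx": 0,"ry": 0,"rz": 0,"jaw": 4},
  {"x": -2,"y": 2.2,"z": 0,"rx": 0,"ry": 0,"rz": 0,"jaw": 4},
  {"x": -2,"y": 2.2,"z": 0,"rx": 0,"ry": 0,"rz": 0,"jaw": 4},
])

```text
clock: 5.3
tool_pos: [0.5622, 0.0312, 0.154]
eef_rot: [0.729, 0.685, -0.001, -0.001]
contact_force: [0.1, 0.8, -0.7]
opening: 0.514
finger_force: 20.0
```

Request:
send_rows([
  {"x": -2,"y": 2.2,"z": 0,"rx": 0,"ry": 0,"rz": 0,"jaw": 4},
  {"x": -2,"y": 2.2,"z": 0,"rx": 0,"ry": 0,"rz": 0,"jaw": 4},
  {"x": -2,"y": 2.0,"z": 0,"rx": 0,"ry": 0,"rz": 0,"jaw": 4},
  {"x": -1,"y": 1,"z": 0,"rx": 0,"ry": 0,"rz": 0,"jaw": 4},
  {"x": 0,"y": 0,"z": 0,"rx": 0,"ry": 0,"rz": 0,"jaw": 4},
])

```text
clock: 5.8
tool_pos: [0.632, -0.0452, 0.1537]
eef_rot: [0.73, 0.684, -0.001, 0.0]
contact_force: [-0.9, 0.3, -1.4]
opening: 0.513
finger_force: 20.0
```

```bash
python3 -c "
from plant import *
from h import *
d=snapshot('wrist');cv2.imwrite('pics/w3.png',d['img'][:,:,::-1])
t=snapshot('top');cv2.imwrite('pics/t3.png',t['img'][:,:,::-1])
go(get_state(),.6327,-.041,.054,-.06)
for p in [(.6327,-.041,.004),(.637,.0328,.004)]:print(np.round(proj(d,p)))
"
```

```text
t 5.9 pos [ 0.6303 -0.0413  0.154 ] q7 -0.03 open 4.54 shift cm [ 0.04  0.27 10.  ] rot [-0.0031 -0.0005 -0.0015] F [-0.5 -0.5 -0.8]
[275. 191.]
[274.  98.]
```

View pics/w3.png

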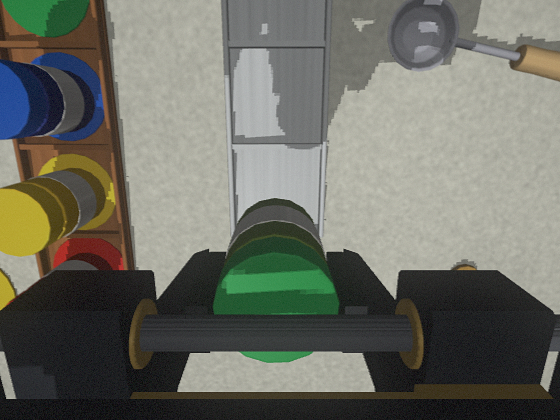

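The wrist view shows the jar over the -y compartment. The partition is at row 143, against 144 predicted, and the walls are at columns 228 and 328. I'll lower it.

Request:
send_rows([
  {"x": 0,"y": 0.3,"z": 1.5,"rx": 0,"ry": 0,"rz": 0,"jaw": 4},
  {"x": 0,"y": 0,"z": 2.5,"rx": 0,"ry": 0,"rz": 0,"jaw": 4},
  {"x": 0,"y": 0,"z": 2.5,"rx": 0,"ry": 0,"rz": 0,"jaw": 4},
  {"x": 0,"y": 0,"z": 2,"rx": 0,"ry": 0,"rz": 0,"jaw": 4},
  {"x": 0,"y": 0,"z": 0.7,"rx": 0,"ry": 0,"rz": 0,"jaw": 4},
])

```text
clock: 6.4
tool_pos: [0.632, -0.0399, 0.0604]
eef_rot: [0.728, 0.686, -0.002, -0.002]
contact_force: [0.6, -0.1, -1.9]
opening: 0.513
finger_force: 20.0
```

Request:
send_rows([
  {"x": 0,"y": 0,"z": 0.3,"rx": 0,"ry": 0,"rz": 0,"jaw": 4},
  {"x": 0,"y": 0,"z": 0.3,"rx": 0,"ry": 0,"rz": 0,"jaw": 4},
  {"x": 0,"y": 0,"z": 0,"rx": 0,"ry": 0,"rz": 0,"jaw": 4},
  {"x": 0,"y": 0,"z": 0,"rx": 0,"ry": 0,"rz": 0,"jaw": 4},
  {"x": 0,"y": 0,"z": 0,"rx": 0,"ry": 0,"rz": 0,"jaw": 4},
])

```text
clock: 6.9
tool_pos: [0.635, -0.0415, 0.0585]
eef_rot: [0.728, 0.685, 0.001, 0.0]
contact_force: [-0.1, -0.4, -2.1]
opening: 0.514
finger_force: 20.0
```

```bash
python3 -c "
from plant import *
from h import *
go(get_state(),.6335,-.041,.054,-.06)
"
```

```text
t 6.9 pos [ 0.635  -0.0415  0.0585] q7 -0.02 open 4.53 shift cm [ 0.04 -0.15  0.45] rot [ 0.0014 -0.0001 -0.001 ] F [-0.1 -0.4 -2.1]
```

Request:
send_rows([
  {"x": 0,"y": 0,"z": 0.1,"rx": 0,"ry": 0,"rz": 0,"jaw": 4},
  {"x": 0,"y": 0,"z": 0.1,"rx": 0,"ry": 0,"rz": 0,"jaw": 4},
  {"x": 0,"y": 0,"z": 0.1,"rx": 0,"ry": 0,"rz": 0,"jaw": 4},
  {"x": 0,"y": 0,"z": 0,"rx": 0,"ry": 0,"rz": 0,"jaw": 4},
  {"x": 0,"y": 0,"z": 0,"rx": 0,"ry": 0,"rz": 0,"jaw": 4},
])

```text
clock: 7.4
tool_pos: [0.6345, -0.0415, 0.0548]
eef_rot: [0.728, 0.685, 0.0, 0.0]
contact_force: [-1.0, 0.1, 0.1]
opening: 0.514
finger_force: 20.0
```

Request:
send_rows([
  {"x": 0,"y": 0,"z": 0.05,"rx": 0,"ry": 0,"rz": 0,"jaw": 4},
  {"x": 0,"y": 0,"z": 0,"rx": 0,"ry": 0,"rz": 0,"jaw": 5},
  {"x": 0,"y": 0,"z": 0,"rx": 0,"ry": 0,"rz": 0,"jaw": 6},
  {"x": 0,"y": 0,"z": 0,"rx": 0,"ry": 0,"rz": 0,"jaw": 7.2},
  {"x": 0,"y": 0,"z": 0,"rx": 0,"ry": 0,"rz": 0,"jaw": 7.2},
])

```text
clock: 7.9
tool_pos: [0.6345, -0.0414, 0.0541]
eef_rot: [0.728, 0.685, 0.0, -0.0]
contact_force: [0.1, 0.3, -0.4]
opening: 0.803
finger_force: 0.0
```

Request:
send_rows([
  {"x": 0,"y": 0,"z": -1,"rx": 0,"ry": 0,"rz": 0,"jaw": 7.2},
  {"x": 0,"y": 0,"z": -3,"rx": 0,"ry": 0,"rz": 0,"jaw": 7.2},
  {"x": 0,"y": 0,"z": -3,"rx": 0,"ry": 0,"rz": 0,"jaw": 7.2},
  {"x": 0,"y": 0,"z": -3,"rx": 0,"ry": 0,"rz": 0,"jaw": 7.2},
  {"x": 0,"y": 0,"z": 0,"rx": 0,"ry": 0,"rz": 0,"jaw": 7.2},
])

```text
clock: 8.4
tool_pos: [0.6375, -0.0418, 0.1592]
eef_rot: [0.728, 0.685, 0.003, 0.003]
contact_force: [0.8, -0.2, -0.2]
opening: 0.818
finger_force: 0.0
```

```bash
python3 -c "
from plant import *
from h import *
go(get_state(),.472,.042,.154,-.065)
"
```

```text
t 8.4 pos [ 0.6375 -0.0418  0.1592] q7 -0.03 open 7.21 shift cm [  7.35 -17.04   0.37] rot [ 0.0091 -0.0003  0.0036] F [ 0.8 -0.2 -0.2]
```

Request:
send_rows([
  {"x": 0.9,"y": -2.1,"z": 0,"rx": 0,"ry": 0,"rz": 0,"jaw": 7.2},
  {"x": 0.9,"y": -2.1,"z": 0,"rx": 0,"ry": 0,"rz": 0,"jaw": 7.2},
  {"x": 0.9,"y": -2.1,"z": 0,"rx": 0,"ry": 0,"rz": 0,"jaw": 7.2},
  {"x": 0.9,"y": -2.1,"z": 0,"rx": 0,"ry": 0,"rz": 0,"jaw": 7.2},
  {"x": 0.9,"y": -2.1,"z": 0,"rx": 0,"ry": 0,"rz": 0,"jaw": 7.2},
])

```text
clock: 8.9
tool_pos: [0.5313, 0.0102, 0.1541]
eef_rot: [0.728, 0.685, -0.0, -0.0]
contact_force: [0.3, -0.3, -0.4]
opening: 0.821
finger_force: 0.0
```

Request:
send_rows([
  {"x": 0.9,"y": -2.1,"z": 0,"rx": 0,"ry": 0,"rz": 0,"jaw": 7.2},
  {"x": 0.9,"y": -2.1,"z": 0,"rx": 0,"ry": 0,"rz": 0,"jaw": 7.2},
  {"x": 1.1,"y": -2.1,"z": 0,"rx": 0,"ry": 0,"rz": 0,"jaw": 7.2},
  {"x": 0,"y": 0,"z": 0,"rx": 0,"ry": 0,"rz": 0,"jaw": 7.2},
  {"x": 0,"y": 0,"z": 0,"rx": 0,"ry": 0,"rz": 0,"jaw": 7.2},
])

```text
clock: 9.4
tool_pos: [0.4717, 0.0426, 0.1542]
eef_rot: [0.728, 0.685, 0.0, 0.0]
contact_force: [-0.2, 0.1, 0.2]
opening: 0.814
finger_force: 0.0
```

```bash
python3 -c "
from plant import *
from h import *
d=snapshot('wrist');t=snapshot('top')
a=d['img'];b=t['img']
cv2.imwrite('pics/b4.png',np.hstack([cv2.resize(a,(400,300)),cv2.resize(b,(400,300))])[:,:,::-1])
cv2.imwrite('pics/w4.png',a[:,:,::-1])
go(get_state(),.472,.042,.054,-.065)
print(np.round(proj(d,(.472,.042,.082))))
"
```

```text
t 9.5 pos [0.4726 0.0421 0.1543] q7 -0.16 open 7.2 shift cm [-1.000e-02 -8.000e-02  1.003e+01] rot [0.0017 0.0001 0.0031] F [ 0.6 -0.3 -0.2]
[275. 227.]
```

View pics/b4.png

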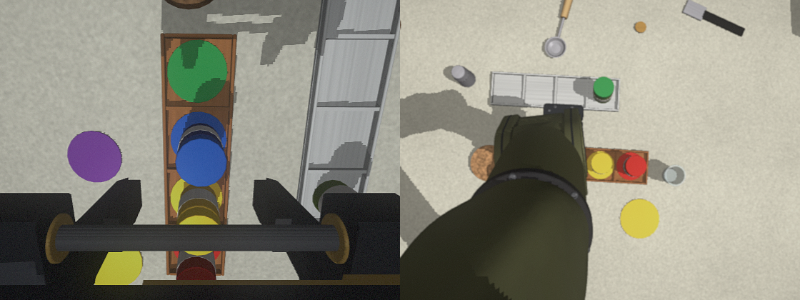

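The left half shows the blue lid at about (281,224) in full-size pixels, against (275,227) predicted, so the jar is about 2-3 mm off. The right half shows the green jar upright in its caddy end compartment. I'll pick blue.

Request:
send_rows([
  {"x": -0.1,"y": 0.2,"z": 2,"rx": 0,"ry": 0,"rz": 0,"jaw": 7.2},
  {"x": 0,"y": 0,"z": 3,"rx": 0,"ry": 0,"rz": 0,"jaw": 7.2},
  {"x": 0,"y": 0,"z": 3,"rx": 0,"ry": 0,"rz": 0,"jaw": 7.2},
  {"x": 0,"y": 0,"z": 1.8,"rx": 0,"ry": 0,"rz": 0,"jaw": 7.2},
  {"x": 0,"y": 0,"z": 0,"rx": 0,"ry": 0,"rz": 0,"jaw": 7.2},
])

```text
clock: 10.0
tool_pos: [0.473, 0.0407, 0.0541]
eef_rot: [0.729, 0.685, -0.001, -0.001]
contact_force: [-0.6, -0.3, 0.4]
opening: 0.817
finger_force: 0.0
```

Request:
send_rows([
  {"x": 0,"y": 0,"z": 0,"rx": 0,"ry": 0,"rz": 0,"jaw": 5},
  {"x": 0,"y": 0,"z": 0,"rx": 0,"ry": 0,"rz": 0,"jaw": 4.6},
  {"x": 0,"y": 0,"z": 0,"rx": 0,"ry": 0,"rz": 0,"jaw": 4},
  {"x": 0,"y": 0,"z": 0,"rx": 0,"ry": 0,"rz": 0,"jaw": 4},
  {"x": 0,"y": 0,"z": 0,"rx": 0,"ry": 0,"rz": 0,"jaw": 4},
])

```text
clock: 10.5
tool_pos: [0.4742, 0.0415, 0.0571]
eef_rot: [0.728, 0.685, 0.001, 0.001]
contact_force: [0.8, -0.8, 7.0]
opening: 0.514
finger_force: 20.0
```

Request:
send_rows([
  {"x": 0,"y": 0,"z": -1,"rx": 0,"ry": 0,"rz": 0,"jaw": 4},
  {"x": 0,"y": 0,"z": -2,"rx": 0,"ry": 0,"rz": 0,"jaw": 4},
  {"x": 0,"y": 0,"z": -3,"rx": 0,"ry": 0,"rz": 0,"jaw": 4},
  {"x": 0,"y": 0,"z": -3,"rx": 0,"ry": 0,"rz": 0,"jaw": 4},
  {"x": 0,"y": 0,"z": -1,"rx": 0,"ry": 0,"rz": 0,"jaw": 4},
])

```text
clock: 11.0
tool_pos: [0.4739, 0.0416, 0.1588]
eef_rot: [0.728, 0.685, 0.001, 0.001]
contact_force: [1.3, 0.7, -2.1]
opening: 0.514
finger_force: 20.0
```

```bash
python3 -c "
from plant import *
from h import *
go(get_state(),.6375,.0328,.154,-.06)
"
```

```text
t 11.0 pos [0.4739 0.0416 0.1588] q7 -0.16 open 4.53 shift cm [ 0.12 16.39  0.53] rot [ 0.0032 -0.0008 -0.001 ] F [ 1.3  0.7 -2.1]
```

Request:
send_rows([
  {"x": 0,"y": 1,"z": 0,"rx": 0,"ry": 0,"rz": 0,"jaw": 4},
  {"x": 0,"y": 1.6,"z": 0,"rx": 0,"ry": 0,"rz": 0,"jaw": 4},
  {"x": 0,"y": 2,"z": 0,"rx": 0,"ry": 0,"rz": 0,"jaw": 4},
  {"x": 0,"y": 2,"z": 0,"rx": 0,"ry": 0,"rz": 0,"jaw": 4},
  {"x": 0.2,"y": 2,"z": 0,"rx": 0,"ry": 0,"rz": 0,"jaw": 4},
])

```text
clock: 11.5
tool_pos: [0.5597, 0.0378, 0.1545]
eef_rot: [0.728, 0.685, -0.001, -0.001]
contact_force: [-0.2, -0.4, -1.7]
opening: 0.518
finger_force: 20.0
```

Request:
send_rows([
  {"x": 0,"y": 2.2,"z": 0,"rx": 0,"ry": 0,"rz": 0,"jaw": 4},
  {"x": 0,"y": 2,"z": 0,"rx": 0,"ry": 0,"rz": 0,"jaw": 4},
  {"x": 0,"y": 2,"z": 0,"rx": 0,"ry": 0,"rz": 0,"jaw": 4},
  {"x": 0,"y": 1.6,"z": 0,"rx": 0,"ry": 0,"rz": 0,"jaw": 4},
  {"x": 0,"y": 0,"z": 0,"rx": 0,"ry": 0,"rz": 0,"jaw": 4},
])

```text
clock: 12.0
tool_pos: [0.6387, 0.0331, 0.1542]
eef_rot: [0.729, 0.685, -0.0, 0.0]
contact_force: [-0.3, -0.4, -1.6]
opening: 0.513
finger_force: 20.0
```

```bash
python3 -c "
from plant import *
from h import *
d=snapshot('wrist')
cv2.imwrite('pics/w5.png',d['img'][:,:,::-1])
go(get_state(),.6375,.032,.054,-.06)
print(np.round(proj(d,(.6375,.0328,.004))),np.round(proj(d,(.6413,.1067,.004))))
"
```

```text
t 12.05 pos [0.6369 0.0333 0.1543] q7 -0.12 open 4.53 shift cm [-0.12  0.09 10.03] rot [-0.0022  0.0003 -0.0012] F [-0.4  0.7 -2. ]
[273. 196.] [272. 105.]
```

View pics/w5.png

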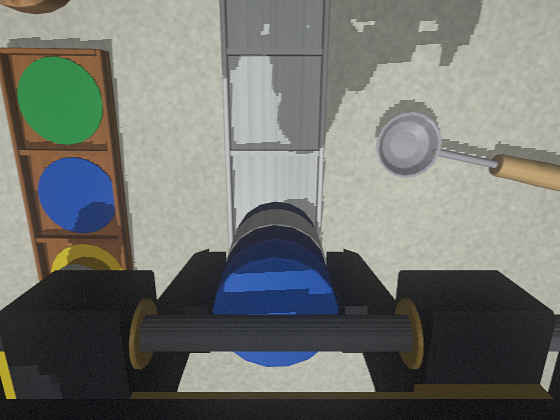

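The wrist view shows the partition at row 151, as predicted (150.5), with the jar centred between the walls. I'll lower it.

Request:
send_rows([
  {"x": -0.2,"y": 0.1,"z": 1.5,"rx": 0,"ry": 0,"rz": 0,"jaw": 4},
  {"x": 0,"y": 0,"z": 2.5,"rx": 0,"ry": 0,"rz": 0,"jaw": 4},
  {"x": 0,"y": 0,"z": 2.5,"rx": 0,"ry": 0,"rz": 0,"jaw": 4},
  {"x": 0,"y": 0,"z": 2,"rx": 0,"ry": 0,"rz": 0,"jaw": 4},
  {"x": 0,"y": 0,"z": 0.7,"rx": 0,"ry": 0,"rz": 0,"jaw": 4},
])

```text
clock: 12.55
tool_pos: [0.6346, 0.0314, 0.0608]
eef_rot: [0.728, 0.685, -0.003, -0.002]
contact_force: [-1.0, 0.3, -1.3]
opening: 0.515
finger_force: 20.0
```

Request:
send_rows([
  {"x": 0,"y": 0,"z": 0.3,"rx": 0,"ry": 0,"rz": 0,"jaw": 4},
  {"x": 0,"y": 0,"z": 0.2,"rx": 0,"ry": 0,"rz": 0,"jaw": 4},
  {"x": 0,"y": 0,"z": 0.2,"rx": 0,"ry": 0,"rz": 0,"jaw": 4},
  {"x": 0,"y": 0,"z": 0.1,"rx": 0,"ry": 0,"rz": 0,"jaw": 4},
  {"x": 0,"y": 0,"z": 0.1,"rx": 0,"ry": 0,"rz": 0,"jaw": 4},
])

```text
clock: 13.05
tool_pos: [0.6383, 0.0315, 0.0558]
eef_rot: [0.728, 0.685, 0.0, 0.0]
contact_force: [-0.1, -0.3, -2.4]
opening: 0.514
finger_force: 20.0
```

```bash
python3 -c "
from plant import *
from h import *
go(get_state(),.6375,.032,.054,-.06)
"
```

```text
t 13.05 pos [0.6383 0.0315 0.0558] q7 -0.12 open 4.53 shift cm [ 0.05 -0.08  0.18] rot [ 0.0011 -0.0002 -0.001 ] F [-0.1 -0.3 -2.4]
```

Request:
send_rows([
  {"x": 0,"y": 0,"z": 0.1,"rx": 0,"ry": 0,"rz": 0,"jaw": 4},
  {"x": 0,"y": 0,"z": 0.05,"rx": 0,"ry": 0,"rz": 0,"jaw": 4},
  {"x": 0,"y": 0,"z": 0,"rx": 0,"ry": 0,"rz": 0,"jaw": 4},
  {"x": 0,"y": 0,"z": 0,"rx": 0,"ry": 0,"rz": 0,"jaw": 4},
  {"x": 0,"y": 0,"z": 0,"rx": 0,"ry": 0,"rz": 0,"jaw": 4},
])

```text
clock: 13.55
tool_pos: [0.6384, 0.0315, 0.0551]
eef_rot: [0.728, 0.685, 0.0, 0.0]
contact_force: [-1.6, -0.3, 8.4]
opening: 0.514
finger_force: 20.0
```

Touching the floor (8 N). I'll release and lift.

Request:
send_rows([
  {"x": 0,"y": 0,"z": -0.05,"rx": 0,"ry": 0,"rz": 0,"jaw": 4},
  {"x": 0,"y": 0,"z": 0,"rx": 0,"ry": 0,"rz": 0,"jaw": 5},
  {"x": 0,"y": 0,"z": 0,"rx": 0,"ry": 0,"rz": 0,"jaw": 6},
  {"x": 0,"y": 0,"z": 0,"rx": 0,"ry": 0,"rz": 0,"jaw": 7.2},
  {"x": 0,"y": 0,"z": 0,"rx": 0,"ry": 0,"rz": 0,"jaw": 7.2},
])

```text
clock: 14.05
tool_pos: [0.6379, 0.0315, 0.054]
eef_rot: [0.728, 0.685, -0.0, -0.0]
contact_force: [0.1, -0.4, -0.0]
opening: 0.807
finger_force: 0.0
```

Request:
send_rows([
  {"x": 0,"y": 0,"z": -1,"rx": 0,"ry": 0,"rz": 0,"jaw": 7.2},
  {"x": 0,"y": 0,"z": -3,"rx": 0,"ry": 0,"rz": 0,"jaw": 7.2},
  {"x": 0,"y": 0,"z": -3,"rx": 0,"ry": 0,"rz": 0,"jaw": 7.2},
  {"x": 0,"y": 0,"z": -3,"rx": 0,"ry": 0,"rz": 0,"jaw": 7.2},
  {"x": 0,"y": 0,"z": 0,"rx": 0,"ry": 0,"rz": 0,"jaw": 7.2},
])

```text
clock: 14.55
tool_pos: [0.641, 0.0315, 0.1592]
eef_rot: [0.728, 0.685, 0.004, 0.003]
contact_force: [0.5, -0.1, 0.6]
opening: 0.816
finger_force: 0.0
```

```bash
python3 -c "
from plant import *
from h import *
go(get_state(),.468,-.032,.154,-.065)
"
```

```text
t 14.55 pos [0.641  0.0315 0.1592] q7 -0.12 open 7.19 shift cm [ -7.4  -16.89   0.36] rot [ 0.009  -0.0013  0.0037] F [ 0.5 -0.1  0.6]
```

Request:
send_rows([
  {"x": -0.9,"y": -2.1,"z": 0,"rx": 0,"ry": 0,"rz": 0,"jaw": 7.2},
  {"x": -0.9,"y": -2.1,"z": 0,"rx": 0,"ry": 0,"rz": 0,"jaw": 7.2},
  {"x": -0.9,"y": -2.1,"z": 0,"rx": 0,"ry": 0,"rz": 0,"jaw": 7.2},
  {"x": -0.9,"y": -2.1,"z": 0,"rx": 0,"ry": 0,"rz": 0,"jaw": 7.2},
  {"x": -0.9,"y": -2.1,"z": 0,"rx": 0,"ry": 0,"rz": 0,"jaw": 7.2},
])

```text
clock: 15.05
tool_pos: [0.5292, -0.0073, 0.154]
eef_rot: [0.728, 0.685, -0.0, -0.0]
contact_force: [-0.2, 0.2, 0.5]
opening: 0.817
finger_force: 0.0
```

Request:
send_rows([
  {"x": -0.9,"y": -2.1,"z": 0,"rx": 0,"ry": 0,"rz": 0,"jaw": 7.2},
  {"x": -0.9,"y": -2.1,"z": 0,"rx": 0,"ry": 0,"rz": 0,"jaw": 7.2},
  {"x": -1.1,"y": -1.9,"z": 0,"rx": 0,"ry": 0,"rz": 0,"jaw": 7.2},
  {"x": 0,"y": 0,"z": 0,"rx": 0,"ry": 0,"rz": 0,"jaw": 7.2},
  {"x": 0,"y": 0,"z": 0,"rx": 0,"ry": 0,"rz": 0,"jaw": 7.2},
])

```text
clock: 15.55
tool_pos: [0.4683, -0.0322, 0.1542]
eef_rot: [0.728, 0.685, 0.0, 0.0]
contact_force: [0.6, 1.0, 0.6]
opening: 0.817
finger_force: 0.0
```

```bash
python3 -c "
from plant import *
from h import *
d=snapshot('wrist');t=snapshot('top')
a=d['img'];b=t['img']
cv2.imwrite('pics/b6.png',np.hstack([cv2.resize(a,(400,300)),cv2.resize(b,(400,300))])[:,:,::-1])
go(get_state(),.468,-.032,.054,-.065)
print(np.round(proj(d,(.468,-.032,.082))))
"
```

```text
t 15.65 pos [ 0.4692 -0.0317  0.1542] q7 -0.04 open 7.2 shift cm [-0.05 -0.14 10.02] rot [ 0.0019 -0.0006  0.0048] F [-0.4 -0.1  0.5]
[273. 226.]
```

View pics/b6.png

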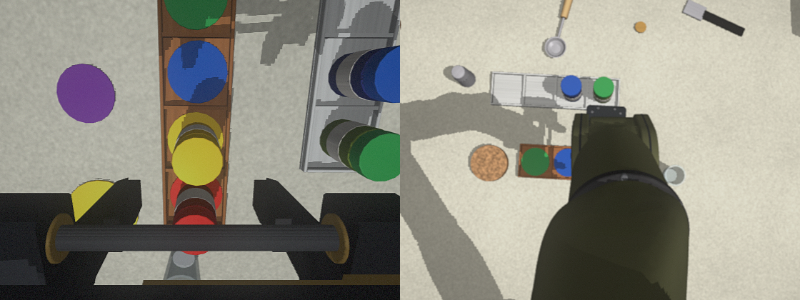

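The wrist view shows the yellow lid at about (276,224), against (273,226) predicted, which is good. Green and blue stand upright in the caddy. I'll pick yellow.

Request:
send_rows([
  {"x": 0.1,"y": 0.1,"z": 2,"rx": 0,"ry": 0,"rz": 0,"jaw": 7.2},
  {"x": 0,"y": 0,"z": 3,"rx": 0,"ry": 0,"rz": 0,"jaw": 7.2},
  {"x": 0,"y": 0,"z": 3,"rx": 0,"ry": 0,"rz": 0,"jaw": 7.2},
  {"x": 0,"y": 0,"z": 1.8,"rx": 0,"ry": 0,"rz": 0,"jaw": 7.2},
  {"x": 0,"y": 0,"z": 0,"rx": 0,"ry": 0,"rz": 0,"jaw": 7.2},
])

```text
clock: 16.15
tool_pos: [0.4687, -0.0306, 0.0541]
eef_rot: [0.728, 0.686, -0.001, -0.001]
contact_force: [-0.7, -0.7, -0.2]
opening: 0.812
finger_force: 0.0
```

Request:
send_rows([
  {"x": 0,"y": 0,"z": 0,"rx": 0,"ry": 0,"rz": 0,"jaw": 5},
  {"x": 0,"y": 0,"z": 0,"rx": 0,"ry": 0,"rz": 0,"jaw": 4.6},
  {"x": 0,"y": 0,"z": 0,"rx": 0,"ry": 0,"rz": 0,"jaw": 4},
  {"x": 0,"y": 0,"z": 0,"rx": 0,"ry": 0,"rz": 0,"jaw": 4},
  {"x": 0,"y": 0,"z": 0,"rx": 0,"ry": 0,"rz": 0,"jaw": 4},
])

```text
clock: 16.65
tool_pos: [0.4692, -0.0313, 0.057]
eef_rot: [0.728, 0.685, 0.001, 0.0]
contact_force: [-0.8, -0.0, 6.8]
opening: 0.517
finger_force: 20.0
```

Request:
send_rows([
  {"x": 0,"y": 0,"z": -1,"rx": 0,"ry": 0,"rz": 0,"jaw": 4},
  {"x": 0,"y": 0,"z": -2,"rx": 0,"ry": 0,"rz": 0,"jaw": 4},
  {"x": 0,"y": 0,"z": -3,"rx": 0,"ry": 0,"rz": 0,"jaw": 4},
  {"x": 0,"y": 0,"z": -3,"rx": 0,"ry": 0,"rz": 0,"jaw": 4},
  {"x": 0,"y": 0,"z": -1,"rx": 0,"ry": 0,"rz": 0,"jaw": 4},
])

```text
clock: 17.15
tool_pos: [0.4698, -0.0315, 0.1589]
eef_rot: [0.728, 0.685, 0.002, 0.001]
contact_force: [0.1, 0.9, -2.3]
opening: 0.516
finger_force: 20.0
```

```bash
python3 -c "
from plant import *
from h import *
go(get_state(),.6418,.1065,.154,-.06)
"
```

```text
t 17.15 pos [ 0.4698 -0.0315  0.1589] q7 -0.04 open 4.55 shift cm [14.83 16.32  0.56] rot [ 0.0043 -0.0003 -0.0013] F [ 0.1  0.9 -2.3]
```

Request:
send_rows([
  {"x": 0.7,"y": 0.8,"z": 0,"rx": 0,"ry": 0,"rz": 0,"jaw": 4},
  {"x": 1.5,"y": 1.6,"z": 0,"rx": 0,"ry": 0,"rz": 0,"jaw": 4},
  {"x": 2,"y": 2.2,"z": 0,"rx": 0,"ry": 0,"rz": 0,"jaw": 4},
  {"x": 2,"y": 2.2,"z": 0,"rx": 0,"ry": 0,"rz": 0,"jaw": 4},
  {"x": 2,"y": 2.2,"z": 0,"rx": 0,"ry": 0,"rz": 0,"jaw": 4},
])

```text
clock: 17.65
tool_pos: [0.5641, 0.0466, 0.1545]
eef_rot: [0.728, 0.685, -0.001, -0.001]
contact_force: [1.4, 0.3, -1.9]
opening: 0.518
finger_force: 20.0
```

Request:
send_rows([
  {"x": 2,"y": 2.2,"z": 0,"rx": 0,"ry": 0,"rz": 0,"jaw": 4},
  {"x": 2,"y": 2.2,"z": 0,"rx": 0,"ry": 0,"rz": 0,"jaw": 4},
  {"x": 1.6,"y": 2.0,"z": 0,"rx": 0,"ry": 0,"rz": 0,"jaw": 4},
  {"x": 1,"y": 1,"z": 0,"rx": 0,"ry": 0,"rz": 0,"jaw": 4},
  {"x": 0,"y": 0,"z": 0,"rx": 0,"ry": 0,"rz": 0,"jaw": 4},
])

```text
clock: 18.15
tool_pos: [0.6422, 0.1095, 0.154]
eef_rot: [0.727, 0.686, 0.0, -0.001]
contact_force: [-0.8, -0.1, -1.4]
opening: 0.515
finger_force: 20.0
```

Request:
send_rows([
  {"x": 0,"y": 0,"z": 0,"rx": 0,"ry": 0,"rz": 0,"jaw": 4},
  {"x": 0,"y": 0,"z": 0,"rx": 0,"ry": 0,"rz": 0,"jaw": 4},
  {"x": 0,"y": 0,"z": 0,"rx": 0,"ry": 0,"rz": 0,"jaw": 4},
  {"x": 0,"y": 0,"z": 0,"rx": 0,"ry": 0,"rz": 0,"jaw": 4},
  {"x": 0,"y": 0,"z": 0,"rx": 0,"ry": 0,"rz": 0,"jaw": 4},
])

```text
clock: 18.65
tool_pos: [0.6414, 0.106, 0.1564]
eef_rot: [0.728, 0.685, 0.0, 0.0]
contact_force: [-0.3, 0.1, -2.2]
opening: 0.514
finger_force: 20.0
```

```bash
python3 -c "
from plant import *
from h import *
go(get_state(),.6418,.1065,.054,-.06)
"
```

```text
t 18.65 pos [0.6414 0.106  0.1564] q7 -0.21 open 4.53 shift cm [ 0.05  0.04 10.24] rot [ 0.     -0.     -0.0015] F [-0.3  0.1 -2.2]
```

Well placed. I'll lower it.

Request:
send_rows([
  {"x": 0,"y": 0,"z": 1.5,"rx": 0,"ry": 0,"rz": 0,"jaw": 4},
  {"x": 0,"y": 0,"z": 2.5,"rx": 0,"ry": 0,"rz": 0,"jaw": 4},
  {"x": 0,"y": 0,"z": 2.5,"rx": 0,"ry": 0,"rz": 0,"jaw": 4},
  {"x": 0,"y": 0,"z": 2,"rx": 0,"ry": 0,"rz": 0,"jaw": 4},
  {"x": 0,"y": 0,"z": 0.7,"rx": 0,"ry": 0,"rz": 0,"jaw": 4},
])

```text
clock: 19.15
tool_pos: [0.6394, 0.1061, 0.061]
eef_rot: [0.728, 0.685, -0.002, -0.001]
contact_force: [-1.6, 0.3, -0.6]
opening: 0.515
finger_force: 20.0
```

Request:
send_rows([
  {"x": 0,"y": 0,"z": 0.4,"rx": 0,"ry": 0,"rz": 0,"jaw": 4},
  {"x": 0,"y": 0,"z": 0.3,"rx": 0,"ry": 0,"rz": 0,"jaw": 4},
  {"x": 0,"y": 0,"z": 0.2,"rx": 0,"ry": 0,"rz": 0,"jaw": 4},
  {"x": 0,"y": 0,"z": 0,"rx": 0,"ry": 0,"rz": 0,"jaw": 4},
  {"x": 0,"y": 0,"z": 0,"rx": 0,"ry": 0,"rz": 0,"jaw": 4},
])

```text
clock: 19.65
tool_pos: [0.6419, 0.1065, 0.0558]
eef_rot: [0.728, 0.685, 0.001, 0.0]
contact_force: [-0.0, -0.5, -0.7]
opening: 0.514
finger_force: 20.0
```

Request:
send_rows([
  {"x": 0,"y": 0,"z": 0,"rx": 0,"ry": 0,"rz": 0,"jaw": 4},
  {"x": 0,"y": 0,"z": 0,"rx": 0,"ry": 0,"rz": 0,"jaw": 4},
  {"x": 0,"y": 0,"z": 0,"rx": 0,"ry": 0,"rz": 0,"jaw": 4},
  {"x": 0,"y": 0,"z": 0,"rx": 0,"ry": 0,"rz": 0,"jaw": 4},
  {"x": 0,"y": 0,"z": 0,"rx": 0,"ry": 0,"rz": 0,"jaw": 4},
])

```text
clock: 20.15
tool_pos: [0.6415, 0.1064, 0.0553]
eef_rot: [0.728, 0.685, 0.0, 0.0]
contact_force: [0.3, 0.7, -0.7]
opening: 0.51
finger_force: 20.0
```

Request:
send_rows([
  {"x": 0,"y": 0,"z": 0.05,"rx": 0,"ry": 0,"rz": 0,"jaw": 4},
  {"x": 0,"y": 0,"z": 0,"rx": 0,"ry": 0,"rz": 0,"jaw": 5},
  {"x": 0,"y": 0,"z": 0,"rx": 0,"ry": 0,"rz": 0,"jaw": 6},
  {"x": 0,"y": 0,"z": 0,"rx": 0,"ry": 0,"rz": 0,"jaw": 7.2},
  {"x": 0,"y": 0,"z": 0,"rx": 0,"ry": 0,"rz": 0,"jaw": 7.2},
])

```text
clock: 20.65
tool_pos: [0.6416, 0.1064, 0.0547]
eef_rot: [0.728, 0.685, 0.0, 0.0]
contact_force: [-0.6, -0.0, 0.5]
opening: 0.805
finger_force: 0.0
```

Request:
send_rows([
  {"x": 0,"y": 0,"z": -1,"rx": 0,"ry": 0,"rz": 0,"jaw": 7.2},
  {"x": 0,"y": 0,"z": -3,"rx": 0,"ry": 0,"rz": 0,"jaw": 7.2},
  {"x": 0,"y": 0,"z": -3,"rx": 0,"ry": 0,"rz": 0,"jaw": 7.2},
  {"x": 0,"y": 0,"z": -3,"rx": 0,"ry": 0,"rz": 0,"jaw": 7.2},
  {"x": 0,"y": 0,"z": 0,"rx": 0,"ry": 0,"rz": 0,"jaw": 7.2},
])

```text
clock: 21.15
tool_pos: [0.6447, 0.1067, 0.1599]
eef_rot: [0.728, 0.685, 0.004, 0.003]
contact_force: [0.6, -0.1, -0.1]
opening: 0.817
finger_force: 0.0
```

```bash
python3 -c "
from plant import *
from h import *
go(get_state(),.463,-.106,.154,-.065)
"
```

```text
t 21.15 pos [0.6447 0.1067 0.1599] q7 -0.21 open 7.2 shift cm [-22.34 -16.83   0.39] rot [ 0.009  -0.0023  0.0037] F [ 0.6 -0.1 -0.1]
```

Request:
send_rows([
  {"x": -2.5,"y": -1.8,"z": 0,"rx": 0,"ry": 0,"rz": 0,"jaw": 7.2},
  {"x": -2.5,"y": -1.8,"z": 0,"rx": 0,"ry": 0,"rz": 0,"jaw": 7.2},
  {"x": -2.5,"y": -1.8,"z": 0,"rx": 0,"ry": 0,"rz": 0,"jaw": 7.2},
  {"x": -2.5,"y": -1.8,"z": 0,"rx": 0,"ry": 0,"rz": 0,"jaw": 7.2},
  {"x": -2.5,"y": -1.8,"z": 0,"rx": 0,"ry": 0,"rz": 0,"jaw": 7.2},
])

```text
clock: 21.65
tool_pos: [0.543, -0.0138, 0.1547]
eef_rot: [0.728, 0.685, -0.0, -0.0]
contact_force: [0.1, -0.5, -0.1]
opening: 0.817
finger_force: 0.0
```

Request:
send_rows([
  {"x": -2.5,"y": -1.8,"z": 0,"rx": 0,"ry": 0,"rz": 0,"jaw": 7.2},
  {"x": -2.5,"y": -1.8,"z": 0,"rx": 0,"ry": 0,"rz": 0,"jaw": 7.2},
  {"x": -2.5,"y": -1.8,"z": 0,"rx": 0,"ry": 0,"rz": 0,"jaw": 7.2},
  {"x": -2.3,"y": -2.1,"z": 0,"rx": 0,"ry": 0,"rz": 0,"jaw": 7.2},
  {"x": 0,"y": 0,"z": 0,"rx": 0,"ry": 0,"rz": 0,"jaw": 7.2},
])

```text
clock: 22.15
tool_pos: [0.459, -0.1098, 0.1547]
eef_rot: [0.731, 0.683, -0.002, -0.001]
contact_force: [-0.0, -0.1, 0.5]
opening: 0.815
finger_force: 0.0
```

```bash
python3 -c "
from plant import *
from h import *
t=snapshot('top');snapshot('top');snapshot('top');d=snapshot('wrist')
a=d['img'];b=t['img']
cv2.imwrite('pics/b7.png',np.hstack([cv2.resize(a,(400,300)),cv2.resize(b,(400,300))])[:,:,::-1])
go(get_state(),.463,-.106,.054,-.065)
print(np.round(proj(d,(.463,-.106,.082))))
"
```

```text
t 22.35 pos [ 0.4644 -0.1052  0.1548] q7 0.09 open 7.19 shift cm [-0.1  -0.15 10.08] rot [ 0.0014 -0.0008  0.0055] F [ 0.9 -0.2 -0.6]
[272. 226.]
```

View pics/b7.png

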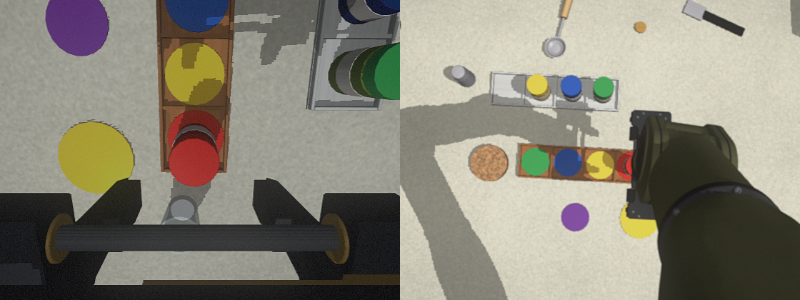

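The red lid is at about (272,225), matching the prediction, and the other three jars stand in the caddy. I'll pick red.

Request:
send_rows([
  {"x": -0.1,"y": -0.1,"z": 2,"rx": 0,"ry": 0,"rz": 0,"jaw": 7.2},
  {"x": 0,"y": 0,"z": 3,"rx": 0,"ry": 0,"rz": 0,"jaw": 7.2},
  {"x": 0,"y": 0,"z": 3,"rx": 0,"ry": 0,"rz": 0,"jaw": 7.2},
  {"x": 0,"y": 0,"z": 1.8,"rx": 0,"ry": 0,"rz": 0,"jaw": 7.2},
  {"x": 0,"y": 0,"z": 0,"rx": 0,"ry": 0,"rz": 0,"jaw": 7.2},
])

```text
clock: 22.85
tool_pos: [0.462, -0.1056, 0.0546]
eef_rot: [0.728, 0.686, -0.001, -0.001]
contact_force: [-0.9, -0.2, -0.2]
opening: 0.82
finger_force: 0.0
```

Request:
send_rows([
  {"x": 0,"y": 0,"z": 0,"rx": 0,"ry": 0,"rz": 0,"jaw": 5},
  {"x": 0,"y": 0,"z": 0,"rx": 0,"ry": 0,"rz": 0,"jaw": 4.6},
  {"x": 0,"y": 0,"z": 0,"rx": 0,"ry": 0,"rz": 0,"jaw": 4},
  {"x": 0,"y": 0,"z": 0,"rx": 0,"ry": 0,"rz": 0,"jaw": 4},
  {"x": 0,"y": 0,"z": 0,"rx": 0,"ry": 0,"rz": 0,"jaw": 4},
])

```text
clock: 23.35
tool_pos: [0.4624, -0.1071, 0.0575]
eef_rot: [0.728, 0.685, 0.0, 0.0]
contact_force: [-0.9, 1.2, 7.0]
opening: 0.518
finger_force: 20.0
```

Request:
send_rows([
  {"x": 0,"y": 0,"z": -1,"rx": 0,"ry": 0,"rz": 0,"jaw": 4},
  {"x": 0,"y": 0,"z": -2,"rx": 0,"ry": 0,"rz": 0,"jaw": 4},
  {"x": 0,"y": 0,"z": -3,"rx": 0,"ry": 0,"rz": 0,"jaw": 4},
  {"x": 0,"y": 0,"z": -3,"rx": 0,"ry": 0,"rz": 0,"jaw": 4},
  {"x": 0,"y": 0,"z": -1,"rx": 0,"ry": 0,"rz": 0,"jaw": 4},
])

```text
clock: 23.85
tool_pos: [0.4633, -0.1075, 0.1595]
eef_rot: [0.728, 0.685, 0.001, 0.002]
contact_force: [0.9, 0.0, -2.0]
opening: 0.517
finger_force: 20.0
```

```bash
python3 -c "
from plant import *
from h import *
go(get_state(),.646,.1803,.154,-.06)
"
```

```text
t 23.85 pos [ 0.4633 -0.1075  0.1595] q7 0.09 open 4.55 shift cm [29.85 16.47  0.61] rot [ 0.0045  0.0004 -0.0014] F [ 0.9  0.  -2. ]
```

Request:
send_rows([
  {"x": 1,"y": 0.5,"z": 0,"rx": 0,"ry": 0,"rz": 0,"jaw": 4},
  {"x": 1.8,"y": 1,"z": 0,"rx": 0,"ry": 0,"rz": 0,"jaw": 4},
  {"x": 2.2,"y": 1.2,"z": 0,"rx": 0,"ry": 0,"rz": 0,"jaw": 4},
  {"x": 2.2,"y": 1.2,"z": 0,"rx": 0,"ry": 0,"rz": 0,"jaw": 4},
  {"x": 2.2,"y": 1.2,"z": 0,"rx": 0,"ry": 0,"rz": 0,"jaw": 4},
])

```text
clock: 24.35
tool_pos: [0.5187, -0.0144, 0.1552]
eef_rot: [0.728, 0.686, -0.001, -0.001]
contact_force: [-0.5, -0.2, -0.7]
opening: 0.513
finger_force: 20.0
```

Request:
send_rows([
  {"x": 2.2,"y": 1.2,"z": 0,"rx": 0,"ry": 0,"rz": 0,"jaw": 4},
  {"x": 2.2,"y": 1.2,"z": 0,"rx": 0,"ry": 0,"rz": 0,"jaw": 4},
  {"x": 2.2,"y": 1.2,"z": 0,"rx": 0,"ry": 0,"rz": 0,"jaw": 4},
  {"x": 2.2,"y": 1.2,"z": 0,"rx": 0,"ry": 0,"rz": 0,"jaw": 4},
  {"x": 2.2,"y": 1.2,"z": 0,"rx": 0,"ry": 0,"rz": 0,"jaw": 4},
])

```text
clock: 24.85
tool_pos: [0.5849, 0.0919, 0.1547]
eef_rot: [0.728, 0.686, -0.001, -0.001]
contact_force: [-0.3, -0.4, -1.5]
opening: 0.519
finger_force: 20.0
```

Request:
send_rows([
  {"x": 2.2,"y": 1.2,"z": 0,"rx": 0,"ry": 0,"rz": 0,"jaw": 4},
  {"x": 2.2,"y": 1.2,"z": 0,"rx": 0,"ry": 0,"rz": 0,"jaw": 4},
  {"x": 2.2,"y": 1.2,"z": 0,"rx": 0,"ry": 0,"rz": 0,"jaw": 4},
  {"x": 2.2,"y": 1.2,"z": 0,"rx": 0,"ry": 0,"rz": 0,"jaw": 4},
  {"x": 0.6,"y": 0.6,"z": 0,"rx": 0,"ry": 0,"rz": 0,"jaw": 4},
])

```text
clock: 25.35
tool_pos: [0.6445, 0.1853, 0.1545]
eef_rot: [0.727, 0.687, 0.0, -0.002]
contact_force: [0.1, 0.5, -1.8]
opening: 0.515
finger_force: 20.0
```

Request:
send_rows([
  {"x": 0,"y": 0,"z": 0,"rx": 0,"ry": 0,"rz": 0,"jaw": 4},
  {"x": 0,"y": 0,"z": 0,"rx": 0,"ry": 0,"rz": 0,"jaw": 4},
  {"x": 0,"y": 0,"z": 0,"rx": 0,"ry": 0,"rz": 0,"jaw": 4},
  {"x": 0,"y": 0,"z": 0,"rx": 0,"ry": 0,"rz": 0,"jaw": 4},
  {"x": 0,"y": 0,"z": 0,"rx": 0,"ry": 0,"rz": 0,"jaw": 4},
])

```text
clock: 25.85
tool_pos: [0.6449, 0.1795, 0.1569]
eef_rot: [0.729, 0.685, -0.0, 0.0]
contact_force: [0.1, 1.1, -0.9]
opening: 0.51
finger_force: 20.0
```

```bash
python3 -c "
from plant import *
from h import *
go(get_state(),.646,.1803,.054,-.06)
"
```

```text
t 25.85 pos [0.6449 0.1795 0.1569] q7 -0.3 open 4.49 shift cm [ 0.09  0.11 10.29] rot [-0.0001  0.0002 -0.002 ] F [ 0.1  1.1 -0.9]
```

Request:
send_rows([
  {"x": 0,"y": 0.1,"z": 1.5,"rx": 0,"ry": 0,"rz": 0,"jaw": 4},
  {"x": 0,"y": 0,"z": 2.5,"rx": 0,"ry": 0,"rz": 0,"jaw": 4},
  {"x": 0,"y": 0,"z": 2.5,"rx": 0,"ry": 0,"rz": 0,"jaw": 4},
  {"x": 0,"y": 0,"z": 2,"rx": 0,"ry": 0,"rz": 0,"jaw": 4},
  {"x": 0,"y": 0,"z": 0.7,"rx": 0,"ry": 0,"rz": 0,"jaw": 4},
])

```text
clock: 26.35
tool_pos: [0.6439, 0.1797, 0.0614]
eef_rot: [0.728, 0.685, -0.002, -0.001]
contact_force: [-0.8, -0.0, -0.9]
opening: 0.515
finger_force: 20.0
```

Request:
send_rows([
  {"x": 0,"y": 0,"z": 0.4,"rx": 0,"ry": 0,"rz": 0,"jaw": 4},
  {"x": 0,"y": 0,"z": 0.3,"rx": 0,"ry": 0,"rz": 0,"jaw": 4},
  {"x": 0,"y": 0,"z": 0.2,"rx": 0,"ry": 0,"rz": 0,"jaw": 4},
  {"x": 0,"y": 0,"z": 0.05,"rx": 0,"ry": 0,"rz": 0,"jaw": 4},
  {"x": 0,"y": 0,"z": 0,"rx": 0,"ry": 0,"rz": 0,"jaw": 4},
])

```text
clock: 26.85
tool_pos: [0.6464, 0.1804, 0.0558]
eef_rot: [0.728, 0.685, 0.0, 0.0]
contact_force: [-0.1, -0.4, -2.7]
opening: 0.513
finger_force: 20.0
```

Request:
send_rows([
  {"x": 0,"y": 0,"z": 0,"rx": 0,"ry": 0,"rz": 0,"jaw": 4},
  {"x": 0,"y": 0,"z": 0,"rx": 0,"ry": 0,"rz": 0,"jaw": 4},
  {"x": 0,"y": 0,"z": 0,"rx": 0,"ry": 0,"rz": 0,"jaw": 4},
  {"x": 0,"y": 0,"z": 0,"rx": 0,"ry": 0,"rz": 0,"jaw": 4},
  {"x": 0,"y": 0,"z": 0,"rx": 0,"ry": 0,"rz": 0,"jaw": 4},
])

```text
clock: 27.35
tool_pos: [0.6463, 0.1804, 0.0557]
eef_rot: [0.728, 0.685, 0.0, 0.0]
contact_force: [-0.7, -0.1, 2.8]
opening: 0.516
finger_force: 20.0
```

Touching. I'll release, lift, and back away towards the base to clear the view.

Request:
send_rows([
  {"x": 0,"y": 0,"z": 0,"rx": 0,"ry": 0,"rz": 0,"jaw": 4.6},
  {"x": 0,"y": 0,"z": 0,"rx": 0,"ry": 0,"rz": 0,"jaw": 5},
  {"x": 0,"y": 0,"z": 0,"rx": 0,"ry": 0,"rz": 0,"jaw": 6},
  {"x": 0,"y": 0,"z": 0,"rx": 0,"ry": 0,"rz": 0,"jaw": 7.2},
  {"x": 0,"y": 0,"z": 0,"rx": 0,"ry": 0,"rz": 0,"jaw": 7.2},
])

```text
clock: 27.85
tool_pos: [0.6459, 0.1802, 0.0551]
eef_rot: [0.728, 0.685, -0.0, -0.0]
contact_force: [-0.2, 0.4, -0.0]
opening: 0.808
finger_force: 0.0
```

Request:
send_rows([
  {"x": 0,"y": 0,"z": -1,"rx": 0,"ry": 0,"rz": 0,"jaw": 7.2},
  {"x": 0,"y": 0,"z": -3,"rx": 0,"ry": 0,"rz": 0,"jaw": 7.2},
  {"x": 0,"y": 0,"z": -4,"rx": 0,"ry": 0,"rz": 0,"jaw": 7.2},
  {"x": 0,"y": 0,"z": -4,"rx": 0,"ry": 0,"rz": 0,"jaw": 7.2},
  {"x": 0,"y": 0,"z": -3,"rx": 0,"ry": 0,"rz": 0,"jaw": 7.2},
])

```text
clock: 28.35
tool_pos: [0.6469, 0.1803, 0.2088]
eef_rot: [0.728, 0.685, 0.002, 0.001]
contact_force: [0.4, -0.7, -0.4]
opening: 0.818
finger_force: 0.0
```

Request:
send_rows([
  {"x": 0,"y": -3,"z": 0,"rx": 0,"ry": 0,"rz": 0,"jaw": 7.2},
  {"x": 0,"y": -3,"z": 0,"rx": 0,"ry": 0,"rz": 0,"jaw": 7.2},
  {"x": 0,"y": -3,"z": 0,"rx": 0,"ry": 0,"rz": 0,"jaw": 7.2},
  {"x": 0,"y": -3,"z": 0,"rx": 0,"ry": 0,"rz": 0,"jaw": 7.2},
  {"x": 0,"y": -3,"z": 0,"rx": 0,"ry": 0,"rz": 0,"jaw": 7.2},
])

```text
clock: 28.85
tool_pos: [0.4953, 0.1894, 0.2061]
eef_rot: [0.728, 0.685, 0.001, 0.0]
contact_force: [0.3, 0.8, -0.1]
opening: 0.812
finger_force: 0.0
```

Request:
send_rows([
  {"x": 0,"y": 0,"z": 0,"rx": 0,"ry": 0,"rz": 0,"jaw": 7.2},
  {"x": 0,"y": 0,"z": 0,"rx": 0,"ry": 0,"rz": 0,"jaw": 7.2},
  {"x": 0,"y": 0,"z": 0,"rx": 0,"ry": 0,"rz": 0,"jaw": 7.2},
  {"x": 0,"y": 0,"z": 0,"rx": 0,"ry": 0,"rz": 0,"jaw": 7.2},
  {"x": 0,"y": 0,"z": 0,"rx": 0,"ry": 0,"rz": 0,"jaw": 7.2},
])

```text
clock: 29.35
tool_pos: [0.4972, 0.1892, 0.2052]
eef_rot: [0.729, 0.685, 0.0, 0.0]
contact_force: [0.3, -0.1, -0.6]
opening: 0.815
finger_force: 0.0
```

```bash
python3 -c "
from plant import *
from h import *
t=snapshot('top');b=t['img'][70:190,100:340]
cv2.imwrite('pics/f.png',cv2.resize(b,None,fx=3,fy=3,interpolation=cv2.INTER_CUBIC)[:,:,::-1])
for n,p in dict(red=(.6455,.1806),yellow=(.6413,.1067),blue=(.637,.0328),green=(.6327,-.041)).items(): print(n,[(np.round((np.array(proj(t,p+(z,)))-(100,70))*3)).tolist() for z in (.08,.004)])
"
```

```text
red [[124.0, 135.0], [155.0, 168.0]]
yellow [[268.0, 142.0], [287.0, 174.0]]
blue [[412.0, 149.0], [419.0, 180.0]]
green [[555.0, 156.0], [550.0, 187.0]]
```

View pics/f.png

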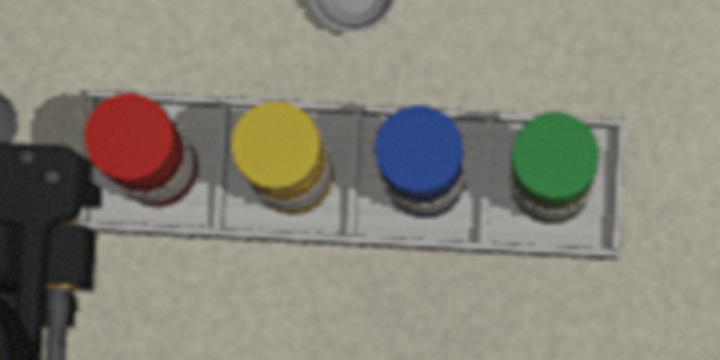

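All four jars stand upright. The lids at (130,140), (276,147), (419,150) and (555,156) are within about 5 mm of their compartment middles. I'll hand the job in.

```bash
python3 -c "
from plant import *
print(finish_job())"
```

```text
the job is handed in; nothing more can be done
None
```

All four jars are upright in the caddy in reverse order, each within about 5 mm of its compartment's middle in the last picture, and I handed the job in at about 29 s of the 96 s allowed; no verdict came back.

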